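Clear the titrator's bench and hold its dosing arm over the waste cup

ROBOT

A 6-joint arm with a two-finger parallel gripper is mounted at the origin on the work surface. World frame = base frame: x ahead of the robot, y to its left, z up, the work surface at z = 0. Lengths are in m, angles in rad, forces in N, time in s.
With the tool pointing down it reaches from about 0.275 to 0.775 m from the base axis. Payload 14.6 kg.
Tool frame: the origin (TCP) lies midway between the tips of the shut fingers; the grasp point (between the pads) lies 19 mm behind it; z points along the fingers, y is the line along which they close (so a half turn about z gives the same grasp; the last joint's range is limited). The gripper opens to 85 mm and grips with 20 to 120 N. Pads are 22 mm wide; open, the fingers measure 114 mm over their backs; the gripper's body (76 mm by 85 mm) begins 54 mm behind the grasp point. The pads swing forward as they close: fully open they stand 13 mm farther back than shut.
Start: joints at [-1.449, 0.263, -0.048, 1.259, 0, 1.415], TCP at [0.143, -0.505, 0.231] pointing down, gripper open.
Joint ranges: [-2.65, 2.65], [-0.89, 1.7], [-1.18, 1.37], [-2.13, 2.11], [-1.35, 1.29], [-3.14, 3.14]. Speed limits (rad/s): [1.89, 1.89, 2.57, 2.79, 3.14, 3.14].

INTERFACE

Orientations are given as a unit quaternion [x, y, z, w].
In Python, from bench import arm, viewer gives the robot as it stands. The module is installed in compiled form; this text tells all that it offers.
- The arm moves only by the tool creep_tool, called after ">>>" as name(argument=value, ...), one argument or row to a line, values as JSON. Schema: {"type":"object","properties":{"steps":{"type":"array","items":{"type":"number"},"minItems":5,"maxItems":40},"grip_force":{"type":"number"},"only":{"type":"string"},"quiet":{"type":"boolean"},"lines":{"type":"string"}},"required":["steps"],"additionalProperties":false}. steps is one flat list of numbers that holds 1 to 8 rows one after another, with no inner brackets; each row has 5 numbers: dx, dy, dz in shares of 0.3 m (1.0 is 0.3 m), then a turn about the tool's z in parts of the range, where 1.0 means 45 degrees, then the opening from 0.0 (shut) to 1.0 (fully open); each row is the pose to reach, as a shift and turn from the pose commanded when the call began, along the tool's axes at that moment; what a row does not reach only later rows make up. A row lasts 1/12 s, in which the tool goes at most 0.0417 m and 0.125 rad, less where a joint would pass 70% of its speed; a pose out of reach is approached as far as the arm can. The fingers move at their own pace and stop on an object; grip_force is the grip in N (left out, the last holds). Time passes only in rows, so rows that do not move let the fingers close. The tool returns the time, the measured TCP pose, the force, the opening and the grip force at its end. only (a regular expression) keeps the lines of the reply that match it, lines (a string "A,B") keeps lines A to B, and quiet returns only ok. No shift or turn number may pass 1 either way. Input that does not fit is refused with a message, and nothing moves.
- arm.sense(): the state, without advancing time (a new reading comes with each control period).
- viewer.snapshot(name): name is "scene" or "top"; returns a dict with "pixels" (420x560x3 uint8, red, green, blue), "depth" (420x560 float32, m along the optical axis (not along the pixel's ray), 0 where there is no reading), "K" (3x3 intrinsics, pixels), "rvec" (rotation vector, rad) and "tvec" (3), from world to camera coordinates, as OpenCV has them. Camera axes: x right, y down, z forward; pixel columns grow to the right and rows downward; lengths in m; the calibration is good to about 2 mm. A picture is of the moment at which its call begins.
- arm.hand_in(): hands the job in; it is judged then, once.
Trained networks look in a picture, given as the dict that the camera call returned (one of the last four; its "shot" number tells which), for a name from the list of things; names that differ only in an ending like _2 or _b are one class to them, and where a whole thing is asked for, a point or a joint stands for the part that bears it (a point fixed in the world has none). Each returns a list of dicts, best first, with "confidence" (0 to 1); they miss things now and then, are a little off and sometimes report something else, mostly with a low value. They report only what shows in the picture. A call takes as long as a camera call.
- viewer.recognise(picture, target): "location" ([x, y, z] in m, in world coordinates, good to about 4 mm: the middle of the surface that is visible of it).
- viewer.masks_of(picture, target): "region" (420x560 bool, what is visible of it).
- viewer.mark_of(picture, target): "location" ([x, y, z] in m, in world coordinates, good to about 4 mm: a listed point, or the origin of a listed thing).
The state is a dict: "clock": time; "qpos": joint angles; "qd": joint speeds; "effort": joint torques, N m; "tool_pos": TCP position; "ee_rot": TCP orientation; "force": force on the tool from outside, world axes, zero at the start; "moment": the same for the moment, N m; "opening": opening from 0.0 (shut) to 1.0 (fully open); "grasp_force": force on a finger pad.
Only numpy, scipy, OpenCV 4.12 (cv2) and the standard library are available. Lean on these libraries where they do the work, as an engineer would, in place of code of your own. Each camera call takes 0.05 s, during which the arm holds its last target. There are 200 camera calls.

TASK

Get the titrator ready for flushing: stand the two loose capped vials upright in the square tray and put the stopper in the round dish, leaving the other things on the bench where they are. Then swing the titrator's spring-loaded dosing arm (the upright pin on it is there to take it by) all the way to its stop over the waste cup, and finish while still holding it there against its spring; it springs back if let go.

Things in the scene. Friction and masses are not known exactly. Their poses are not given: they have to be found in the camera images.
- titrator: Bench titrator, fixed. Origin on the bench under the arm's vertical pivot axis. In its frame the white and blue machine body spans x 30 to 220, y -120 to 120 mm, 104 mm high; a 12 mm thick base plate reaches to x = -160 mm, y -120 to 120. At the pivot a 24 mm steel post with a 116 mm disc (top 112 mm up) carries the arm.
- waste_cup (a point): Centre of the mouth of the white waste cup fixed on the base plate: 48 mm wide, rim 87 mm above the bench, 105 mm from the pivot axis. The wider glass sample beaker (62 mm), same height, stands on the other side of the base plate, under the arm at rest.
- dosing_arm (a joint): Swing of the dosing arm about the vertical pivot axis, rad. 0: at rest over the beaker; grows counter-clockwise from above; 1.10: at the stop, over the waste cup. The arm points from the axis, in the titrator's frame, along the angle pi - 0.55 + value (from x towards y). A spring drives it back to 0: 0.40 N m at rest, 1.0 N m at the stop (2.6 to 6.5 N at the pin).
- pin (a point): Middle of the free height of the upright black grip pin on the dosing arm's end: 14 mm diameter, 155 mm from the pivot axis, 160 mm above the bench. The pin stands free from 130 to 180 mm above the bench, on a flat aluminium bar 22 mm wide whose top is 130 mm up. It moves with the arm.
- pivot (a point): Point on the arm's vertical pivot axis, at the top of the pivot body, 160 mm above the bench. The pivot body and spring are 42 mm wide and rise to 160 mm.
- square_tray: Open white square tray, fixed, 125 x 125 x 35 mm outside, walls 4 mm, inner floor 4 mm up. Origin at the centre of its underside, x and y along its sides.
- round_dish: Open white round dish, fixed, 124 mm outer diameter, 30 mm high, wall 4 mm, inner floor 4 mm up. Origin at the centre of its underside.
- vial0: Capped glass vial, standing upright: 27 mm diameter, 44 mm high, with a white cap 25 mm in diameter on it, 58 mm high in all; about 35 g. Origin at the centre of its underside, z along its axis.
- vial1: The other vial, the same as vial0.
- stopper: White stopper standing on its flat head: head 34 mm diameter and 12 mm thick, above it a plug that tapers from 21 mm diameter to 17 mm at the top, 48 mm high in all; about 30 g. Origin at the centre of the head's flat face, z along its axis.
- paper_roll0: Bystander: roll of printer paper standing on end, 36 mm diameter, 57 mm high. Origin at the centre of its underside.
- paper_roll1: Bystander: another such paper roll.
- jar: Bystander: white screw jar with a red cap, 56 mm diameter, 55 mm high. Origin at the centre of its underside.
- beaker: Bystander: small empty glass beaker, 64 mm diameter at the rim, 75 mm high. Origin at the centre of its underside.
- spatula: Bystander: lab spatula, 170 mm long, lying flat. x along its length.
- reagent: Bystander: brown glass bottle with a red cap, 84 mm diameter, 180 mm high. Origin at the centre of its underside.
- pump: Bystander: white pump unit, 80 x 70 x 45 mm. Origin at the centre of its underside.

How it is judged:
By the outcome, as a careful person would: the job done as asked, in the order asked, and still so for the second after the job is handed in, while the arm keeps its last pose, push and grip.
It also fails if it takes over 64 s, if anything falls off the work surface, if the arm or the gripper's body presses on something with over 40 N, if the wrist force passes 120 N, or if a joint passes its speed limit or range.

## Working session

There is one attempt and no reset: what is moved stays moved. The work goes in short steps, Python scripts to look and compute and a tool call to move; the robot and the scene stay as the last step left them, time stands still between calls to the robot, and variables do not carry over. Pictures are saved under pics/ and viewed, at most 10 in all, crops included, and the job is handed in when it is done.

```bash
mkdir -p pics; cat > h.py <<'E'
import numpy as np, cv2
from bench import arm, viewer
def px(s,p):
    q,_=cv2.projectPoints(np.array([p],float),np.array(s["rvec"],float),np.array(s["tvec"],float),np.array(s["K"],float),None);return q.ravel().round().astype(int)
def cloud(s,mask=None):
    d=s["depth"];m=d>0
    if mask is not None:m=m&mask
    v,u=np.nonzero(m);z=d[v,u];K=np.array(s["K"])
    c=np.stack([(u-K[0,2])/K[0,0]*z,(v-K[1,2])/K[1,1]*z,z],1)
    R=cv2.Rodrigues(np.array(s["rvec"],float))[0]
    return (c-np.array(s["tvec"]).ravel())@R
def save(s,n): cv2.imwrite("pics/"+n+".png",s["pixels"][:,:,::-1])
E
python3 - <<'E'
from h import *
ss={n:viewer.snapshot(n) for n in("scene","top")}
print(arm.sense())
for n,s in ss.items():
    save(s,n+"0")
    for t in "titrator waste_cup pin pivot square_tray round_dish vial0 vial1 stopper paper_roll0 jar beaker spatula reagent pump".split():
        print(n,t,[(np.round(r["location"],3).tolist(),round(r["confidence"],2)) for r in viewer.mark_of(s,t)[:4]])
E
```

```text
{'clock': 0.1, 'qpos': array([-1.44929995e+00,  2.63478884e-01, -4.88336218e-02,  1.25939461e+00,
        2.20614422e-06,  1.41553682e+00]), 'qd': array([ 7.38360937e-04, -4.23513333e-04, -1.65767451e-04,  7.36869998e-05,
       -1.31277147e-03,  2.38245708e-04]), 'effort': array([ 3.84646279e-03, -6.38577604e+01,  3.85061467e+01,  1.00480029e-02,
       -1.00257930e-04,  1.44844836e-05]), 'tool_pos': array([ 0.14343746, -0.50479068,  0.23088584]), 'ee_rot': array([ 9.90440938e-01,  1.37936726e-01,  8.79029529e-06, -4.55309478e-04]), 'force': array([-0.30058905, -0.38056162,  0.07205005]), 'moment': array([ 0.04925217,  0.05570599, -0.03947293]), 'grasp_force': 0.0, 'opening': 0.998262694749812}
scene titrator [([0.649, -0.268, 0.0], 0.97), ([0.37, -0.052, 0.001], 0.53)]
scene waste_cup [([0.571, -0.326, 0.085], 0.65), ([0.732, 0.063, -0.002], 0.41), ([0.651, -0.262, 0.162], 0.34), ([0.646, -0.266, -0.001], 0.2)]
scene pin [([0.517, -0.201, 0.161], 0.75), ([0.643, 0.236, 0.002], 0.19)]
scene pivot [([0.642, 0.237, -0.003], 0.71), ([0.649, -0.266, 0.162], 0.59), ([0.367, 0.123, 0.001]
[... 966 characters left out ...]
[([0.643, 0.238, -0.003], 0.75), ([0.52, 0.074, 0.004], 0.71), ([0.44, 0.346, 0.0], 0.65)]
top vial0 [([0.52, 0.074, 0.001], 0.46), ([0.451, 0.096, 0.001], 0.46), ([0.368, -0.059, 0.003], 0.37)]
top vial1 [([0.52, 0.074, 0.001], 0.46), ([0.451, 0.096, 0.001], 0.46), ([0.368, -0.059, 0.003], 0.37)]
top stopper [([0.613, 0.058, -0.001], 0.65)]
top paper_roll0 [([0.768, 0.164, 0.001], 0.84), ([0.544, 0.188, 0.001], 0.61)]
top jar [([0.365, 0.124, -0.002], 0.64)]
top beaker [([0.449, 0.098, -0.001], 0.68), ([0.329, -0.194, 0.001], 0.56)]
top spatula [([0.37, -0.058, -0.001], 0.68)]
top reagent [([0.69, 0.384, 0.002], 0.66), ([0.731, 0.068, -0.001], 0.64)]
top pump [([0.732, 0.065, 0.001], 0.95)]
```

View pics/scene0.png

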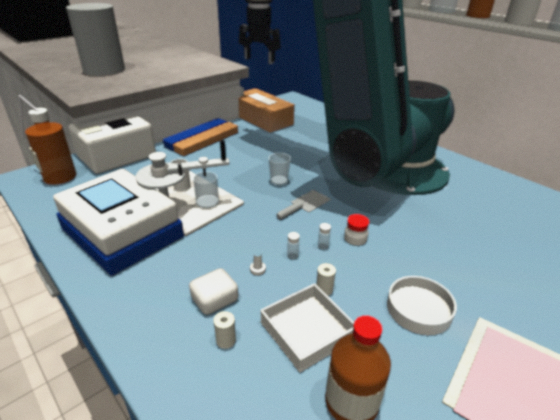

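View pics/top0.png

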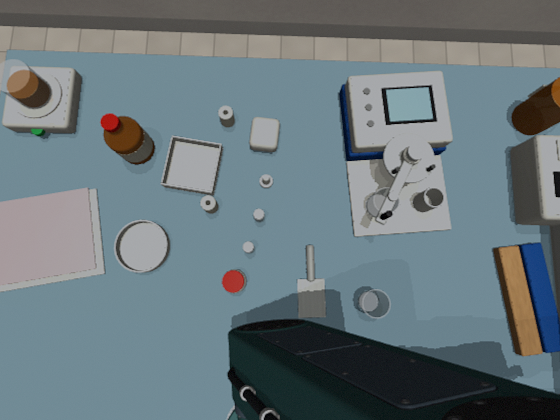

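```bash
python3 - <<'E'
from h import *
ss={n:viewer.snapshot(n) for n in("scene","top")}
print([ (n,px(s,(.45,.095,.058)),px(s,(.52,.073,.058)),px(s,(.614,.06,.048)),px(s,(.517,-.2,.16)),px(s,(.643,.237,.0)),px(s,(.443,.346,0))) for n,s in ss.items()])
G={"vial_a":(.449,.095,.025,.058),"vial_b":(.52,.073,.025,.058),"stopper":(.614,.06,.017,.048),"pin":(.517,-.2,.014,.18)}
for n,s in ss.items():
    P=cloud(s)
    for k,(x,y,w,h) in G.items():
        Q=P[(np.hypot(P[:,0]-x,P[:,1]-y)<.022)&(P[:,2]>h-.012)&(P[:,2]<h+.02)]
        if len(Q)<3: print(n,k,len(Q));continue
        t=np.percentile(Q[:,2],90);T=Q[Q[:,2]>t-.003]
        print(n,k,len(Q),"top",t.round(4),"mid",((T[:,:2].min(0)+T[:,:2].max(0))/2).round(4),"size",np.ptp(T[:,:2],axis=0).round(4))
    for k,x,y,h in(("tray",.645,.237,.035),("dish",.443,.346,.03)):
        Q=P[(np.hypot(P[:,0]-x,P[:,1]-y)<.1)&(abs(P[:,2]-h)<.005)]
        print(n,k,len(Q),cv2.minAreaRect(Q[:,:2].astype(np.float32)))
E
```

```text
[('scene', array([324, 227]), array([295, 235]), array([257, 254]), array([220, 149]), array([306, 329]), array([419, 309])), ('top', array([247, 245]), array([257, 215]), array([264, 177]), array([388, 213]), array([195, 168]), array([144, 247]))]
scene vial_a 103 top 0.0592 mid [0.4479 0.0916] size [0.0256 0.024 ]
scene vial_b 108 top 0.0593 mid [0.5231 0.0697] size [0.0261 0.0243]
scene stopper 38 top 0.0464 mid [0.6148 0.0595] size [0.0119 0.0128]
scene pin 39 top 0.1808 mid [ 0.5134 -0.1976] size [0.0115 0.015 ]
scene tray 815 ((0.63169926404953, 0.23884625732898712), (0.12883393466472626, 0.1522715538740158), 83.09100341796875)
scene dish 545 ((0.4437417984008789, 0.34472689032554626), (0.1235525906085968, 0.12329483777284622), 41.667484283447266)
top vial_a 97 top 0.0609 mid [0.4474 0.0915] size [0.0231 0.023 ]
top vial_b 98 top 0.0608 mid [0.5241 0.0693] size [0.0237 0.0232]
top stopper 9 top 0.0487 mid [0.6058 0.0547] size [0.0006 0.0071]
top pin 48 top 0.1821 mid [ 0.5132 -0.1969] size [0.0123 0.0122]
top tray 406 ((0.645103931427002, 0.23779425024986267), (0.1258465200662613, 0.12580376863479614), 82.01851654052734)
top dish 334 ((0.4456876516342163, 0.34349778294563293), (0.12158209085464478, 0.12269987165927887), 1.4811259508132935)
```

The scene picture shows the vials at (293,244) and (324,235), the stopper at (258,263), the tray at (306,325), the dish at (421,303) and the pin at (222,148). The top picture shows them at (259,215), (248,247), (266,181), (192,165), (141,246) and (387,215). Measured heights agree with the text to within 3 mm. The stopper still needs a better fix, from its head.

```bash
cat >> h.py <<'E'
def to(*tgt):
    from scipy.spatial.transform import Rotation as Ro
    s=arm.sense();R=Ro.from_quat(s["ee_rot"]).as_matrix()
    print("clock",round(s["clock"],2),"tcp",np.round(s["tool_pos"],4),"y-line deg",np.degrees(np.arctan2(R[1,1],R[0,1])).round(1),"F",np.round(s["force"],1),"grip",round(s["grasp_force"],1),"open",round(s["opening"],3))
    for t in tgt: print(t,"->",np.round((np.array(t)-s["tool_pos"])@R,4))
E
python3 - <<'E'
from h import *
ss={n:viewer.snapshot(n) for n in("scene","top")}
for n,s in ss.items():
    P=cloud(s)
    for a,b in((.006,.0165),(.02,.06)):
        Q=P[(np.hypot(P[:,0]-.614,P[:,1]-.058)<.03)&(P[:,2]>a)&(P[:,2]<b)]
        print(n,a,len(Q),Q[:,:2].min(0).round(4),Q[:,:2].max(0).round(4),((Q[:,:2].min(0)+Q[:,:2].max(0))/2).round(4))
    for t in("stopper","pin","vial0"): print(t,[(np.round(r["location"],3).tolist(),round(r["confidence"],2)) for r in viewer.recognise(s,t)[:2]])
to((.4477,.0915,.231),(.4477,.0915,.012))
E
```

```text
scene 0.006 107 [0.5963 0.0395] [0.6291 0.0733] [0.6127 0.0564]
scene 0.02 94 [0.6059 0.0523] [0.6234 0.067 ] [0.6146 0.0596]
stopper [([0.623, 0.069, 0.011], 0.71)]
pin [([0.602, -0.237, 0.129], 0.84)]
vial0 [([0.529, 0.077, 0.032], 0.72), ([0.438, 0.346, 0.004], 0.57)]
top 0.006 117 [0.5972 0.0394] [0.6304 0.0717] [0.6138 0.0556]
top 0.02 27 [0.6045 0.0467] [0.6139 0.0636] [0.6092 0.0552]
stopper [([0.608, 0.054, 0.007], 0.66), ([0.339, -0.058, 0.004], 0.28)]
pin [([0.604, -0.238, 0.134], 0.93)]
vial0 [([0.518, 0.074, 0.062], 0.58), ([0.445, 0.088, 0.058], 0.41)]
clock 2.1 tcp [ 0.1435 -0.505   0.2313] y-line deg -74.1 F [ 0.2 -0.8 -0.2] grip 0.0 open 1.002
(0.4477, 0.0915, 0.231) -> [ 4.556e-01 -4.907e-01  3.000e-04]
(0.4477, 0.0915, 0.012) -> [ 0.4556 -0.4907  0.2193]
```

Careful with the scale: shifts go in shares of 0.3 m and turns go in shares of 45 degrees. That gives: -0.24 m is -0.8, 0.224 m is 0.7467.

>>> creep_tool(
  steps=[0.0933, -0.1, 0, 0, 1, 0.1867, -0.2, 0, 0, 1, 0.28, -0.3, 0, 0, 1, 0.3733, -0.4, 0, 0, 1, 0.4667, -0.5, 0, 0, 1, 0.56, -0.6, 0, 0, 1, 0.6533, -0.7, 0, 0, 1, 0.7467, -0.8, 0, 0, 1],
  grip_force=25,
)

```text
clock: 2.77
tool_pos: [0.2936, -0.2112, 0.2315]
ee_rot: [0.99, 0.138, 0.0, 0.0]
force: [1.0, -1.5, -0.2]
opening: 1.004
grasp_force: 0.0
```

```bash
python3 -c "
from h import *
to((.4477,.0915,.1),(.4477,.0915,.012))"
```

```text
clock 2.77 tcp [ 0.2936 -0.2112  0.2315] y-line deg -74.2 F [ 1.  -1.5 -0.2] grip 0.0 open 1.004
(0.4477, 0.0915, 0.1) -> [ 0.2307 -0.2493  0.1314]
(0.4477, 0.0915, 0.012) -> [ 0.2307 -0.2494  0.2194]
```

Converted, -0.2497 m is -0.8323, 0.231 m is 0.77.

>>> creep_tool(
  steps=[0.1, -0.1067, 0, 0, 1, 0.2, -0.2133, 0, 0, 1, 0.3, -0.32, 0, 0, 1, 0.3833, -0.4167, 0, 0, 1, 0.4833, -0.5233, 0, 0, 1, 0.5833, -0.63, 0, 0, 1, 0.6833, -0.7367, 0.0333, 0, 1, 0.77, -0.8323, 0.0667, 0, 1],
)

```text
clock: 3.43
tool_pos: [0.4406, 0.0776, 0.2156]
ee_rot: [0.99, 0.138, 0.001, 0.0]
force: [1.5, -1.2, 0.5]
opening: 1.0
grasp_force: 0.0
```

```bash
python3 -c "
from h import *
to((.4477,.0915,.012))"
```

```text
clock 3.43 tcp [0.4406 0.0776 0.2156] y-line deg -74.1 F [ 1.5 -1.2  0.5] grip 0.0 open 1.0
(0.4477, 0.0915, 0.012) -> [ 0.0102 -0.0116  0.2036]
```

Converted, 0.199 m is 0.6633, 0.19 m is 0.6333.

>>> creep_tool(
  steps=[0, 0, 0.1333, 0, 1, 0, 0, 0.2667, 0, 1, 0, 0, 0.4, 0, 1, 0, 0, 0.5333, 0, 1, 0, 0, 0.6333, 0, 1, 0, 0, 0.6633, 0, 1, 0, 0, 0.6633, 0, 1],
)

```text
clock: 4.02
tool_pos: [0.4381, 0.0753, 0.014]
ee_rot: [0.99, 0.138, -0.002, -0.0]
force: [0.0, 1.1, 0.5]
opening: 1.0
grasp_force: 0.0
```

```bash
python3 -c "
from h import *
to((.4477,.0915,.012))"
```

```text
clock 4.02 tcp [0.4381 0.0753 0.014 ] y-line deg -74.1 F [0.  1.1 0.5] grip 0.0 open 1.0
(0.4477, 0.0915, 0.012) -> [ 0.0137 -0.013   0.002 ]
```

The last moves were clipped, so the arm stopped about 16 mm short. It touched nothing, so I'll correct in place, then close.

Converted, 0.0137 m is 0.0457, -0.013 m is -0.0433.

>>> creep_tool(
  steps=[0.0457, -0.0433, 0.0033, 0, 1, 0.0457, -0.0433, 0.0033, 0, 1, 0.0457, -0.0433, 0.0033, 0, 0.2, 0.0457, -0.0433, 0.0033, 0, 0.2, 0.0457, -0.0433, 0.0033, 0, 0.2, 0.0457, -0.0433, 0.0033, 0, 0.2, 0.0457, -0.0433, 0.0033, 0, 0.2],
  grip_force=25,
)

```text
clock: 4.6
tool_pos: [0.4493, 0.0913, 0.0154]
ee_rot: [0.99, 0.138, 0.0, -0.0]
force: [-1.9, -0.6, 16.0]
opening: 0.306
grasp_force: 27.3
```

```bash
python3 -c "
from h import *
to((.4477,.0915,.012))"
```

```text
clock 4.6 tcp [0.4493 0.0913 0.0154] y-line deg -74.2 F [-1.9 -0.6 16. ] grip 27.3 open 0.306
(0.4477, 0.0915, 0.012) -> [-0.0015 -0.0007  0.0034]
```

Converted, -0.115 m is -0.3833, -0.105 m is -0.35.

>>> creep_tool(
  steps=[0, 0, -0.1, 0, 0.2, 0, 0, -0.2333, 0, 0.2, 0, 0, -0.35, 0, 0.2, 0, 0, -0.3833, 0, 0.2, 0, 0, -0.3833, 0, 0.2],
)

```text
clock: 5.02
tool_pos: [0.4508, 0.0914, 0.1329]
ee_rot: [0.99, 0.138, 0.002, 0.0]
force: [0.4, -0.6, -0.4]
opening: 0.308
grasp_force: 24.9
```

```bash
python3 -c "
from h import *
to((.67,.2446,.13),(.67,.2446,.0215))"
```

```text
clock 5.02 tcp [0.4508 0.0914 0.1329] y-line deg -74.1 F [ 0.4 -0.6 -0.4] grip 24.9 open 0.308
(0.67, 0.2446, 0.13) -> [ 0.2527 -0.0875  0.004 ]
(0.67, 0.2446, 0.0215) -> [ 0.2522 -0.0876  0.1125]
```

Converted, 0.252 m is 0.84, 0.216 m is 0.72.

>>> creep_tool(
  steps=[0.12, -0.0417, 0, 0, 0.2, 0.24, -0.0833, 0, 0, 0.2, 0.36, -0.125, 0, 0, 0.2, 0.48, -0.1667, 0, 0, 0.2, 0.6, -0.2083, 0, 0, 0.2, 0.72, -0.25, 0, 0, 0.2, 0.84, -0.2917, 0, 0, 0.2, 0.84, -0.2917, 0, 0, 0.2],
)

```text
clock: 5.68
tool_pos: [0.6719, 0.2475, 0.1268]
ee_rot: [0.99, 0.139, -0.0, -0.0]
force: [-0.2, 0.4, -0.9]
opening: 0.309
grasp_force: 24.9
```

```bash
python3 -c "
from h import *
to((.67,.2446,.03),(.67,.2446,.0215))
s=viewer.snapshot('scene');save(s,'carry')"
```

```text
clock 5.68 tcp [0.6719 0.2475 0.1268] y-line deg -74.1 F [-0.2  0.4 -0.9] grip 24.9 open 0.309
(0.67, 0.2446, 0.03) -> [-0.0026  0.0023  0.0968]
(0.67, 0.2446, 0.0215) -> [-0.0026  0.0023  0.1053]
```

View pics/carry.png

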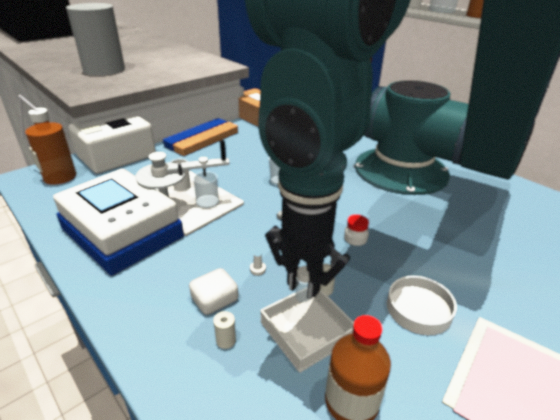

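The vial hangs upright in the fingers at about (310,290), in front of the tray in this view. Next I lower it and release with a partial opening.

Converted, 0.105 m is 0.35, 0.098 m is 0.3267.

>>> creep_tool(
  steps=[-0.0087, 0.0077, 0.1, 0, 0.2, -0.0087, 0.0077, 0.2, 0, 0.2, -0.0087, 0.0077, 0.2833, 0, 0.2, -0.0087, 0.0077, 0.3267, 0, 0.2, -0.0087, 0.0077, 0.35, 0, 0.2, -0.0087, 0.0077, 0.35, 0, 0.2],
)

```text
clock: 6.23
tool_pos: [0.6644, 0.2408, 0.0233]
ee_rot: [0.99, 0.138, -0.002, 0.0]
force: [-0.7, -0.2, -0.0]
opening: 0.305
grasp_force: 24.9
```

```bash
python3 -c "
from h import *
to((.67,.2446,.0215))"
```

```text
clock 6.23 tcp [0.6644 0.2408 0.0233] y-line deg -74.2 F [-0.7 -0.2 -0. ] grip 24.9 open 0.305
(0.67, 0.2446, 0.0215) -> [ 0.0064 -0.0021  0.0018]
```

Converted, -0.11 m is -0.3667, -0.07 m is -0.2333.

>>> creep_tool(
  steps=[0, 0, 0, 0, 0.5, 0, 0, 0, 0, 0.5, 0, 0, 0, 0, 0.5, 0, 0, -0.1, 0, 0.5, 0, 0, -0.2333, 0, 0.5, 0, 0, -0.3667, 0, 1, 0, 0, -0.3667, 0, 1],
)

```text
clock: 6.82
tool_pos: [0.6689, 0.2423, 0.1442]
ee_rot: [0.99, 0.138, 0.006, -0.001]
force: [1.7, 0.7, -0.3]
opening: 0.77
grasp_force: 0.0
```

```bash
python3 -c "
from h import *
to((.5235,.0695,.13),(.5235,.0695,.014))"
```

```text
clock 6.82 tcp [0.6689 0.2423 0.1442] y-line deg -74.1 F [ 1.7  0.7 -0.3] grip 0.0 open 0.77
(0.5235, 0.0695, 0.13) -> [-0.1872  0.1265  0.0121]
(0.5235, 0.0695, 0.014) -> [-0.1885  0.1264  0.1281]
```

Converted, -0.1865 m is -0.6217, -0.156 m is -0.52.

>>> creep_tool(
  steps=[-0.1033, 0.07, 0, 0, 1, -0.2067, 0.14, 0, 0, 1, -0.31, 0.21, 0, 0, 1, -0.4167, 0.28, 0, 0, 1, -0.52, 0.35, 0, 0, 1, -0.6217, 0.42, 0.0333, 0, 1, -0.6217, 0.42, 0.0333, 0, 1, -0.6217, 0.42, 0.0333, 0, 1],
)

```text
clock: 7.48
tool_pos: [0.5201, 0.0683, 0.1259]
ee_rot: [0.991, 0.137, 0.0, 0.0]
force: [0.3, 0.9, 0.7]
opening: 1.0
grasp_force: 0.0
```

```bash
python3 - <<'E'
from h import *
s=viewer.snapshot('top');P=cloud(s)
for x,y in((.67,.2446),(.5235,.0695)):
    Q=P[(np.hypot(P[:,0]-x,P[:,1]-y)<.03)&(P[:,2]>.048)&(P[:,2]<.075)];print(len(Q),len(Q) and (np.percentile(Q[:,2],90),(Q.min(0)+Q.max(0))/2,np.ptp(Q,axis=0)))
to((.5235,.0695,.014))
E
```

```text
0 0
0 0
clock 7.53 tcp [0.5214 0.0691 0.1261] y-line deg -74.2 F [1.1 0.3 1.1] grip 0.0 open 0.996
(0.5235, 0.0695, 0.014) -> [1.900e-03 1.000e-04 1.121e-01]
```

Converted, 0.11 m is 0.3667, 0.1 m is 0.3333.

>>> creep_tool(
  steps=[0.0063, 0, 0.1333, 0, 1, 0.0063, 0, 0.2667, 0, 1, 0.0063, 0, 0.3333, 0, 1, 0.0063, 0, 0.3667, 0, 1, 0.0063, 0, 0.3667, 0, 1],
)

```text
clock: 7.95
tool_pos: [0.5228, 0.0707, 0.0133]
ee_rot: [0.99, 0.138, -0.001, -0.0]
force: [-0.1, -0.3, -0.8]
opening: 0.998
grasp_force: 0.0
```

```bash
python3 -c "
from h import *
to((.5235,.0695,.016))"
```

```text
clock 7.95 tcp [0.5228 0.0707 0.0133] y-line deg -74.1 F [-0.1 -0.3 -0.8] grip 0.0 open 0.998
(0.5235, 0.0695, 0.016) -> [ 0.0004  0.0014 -0.0027]
```

>>> creep_tool(
  steps=[0, 0, 0, 0, 0.2, 0, 0, 0, 0, 0.2, 0, 0, 0, 0, 0.2, 0, 0, 0, 0, 0.2, 0, 0, 0, 0, 0.2, 0, 0, 0, 0, 0.2],
  grip_force=25,
)

```text
clock: 8.45
tool_pos: [0.5234, 0.07, 0.0159]
ee_rot: [0.99, 0.138, 0.001, 0.0]
force: [-0.4, 1.2, 7.5]
opening: 0.307
grasp_force: 24.5
```

```bash
python3 -c "
from h import *
to((.5235,.0695,.016))"
```

```text
clock 8.45 tcp [0.5234 0.07   0.0159] y-line deg -74.1 F [-0.4  1.2  7.5] grip 24.5 open 0.307
(0.5235, 0.0695, 0.016) -> [-0.      0.0005 -0.0001]
```

Converted, -0.115 m is -0.3833, -0.105 m is -0.35.

>>> creep_tool(
  steps=[0, 0, -0.1, 0, 0.2, 0, 0, -0.2333, 0, 0.2, 0, 0, -0.35, 0, 0.2, 0, 0, -0.3833, 0, 0.2, 0, 0, -0.3833, 0, 0.2, 0, 0, -0.3833, 0, 0.2],
)

```text
clock: 8.95
tool_pos: [0.523, 0.0699, 0.1305]
ee_rot: [0.99, 0.138, 0.001, 0.0]
force: [0.2, 0.6, -0.7]
opening: 0.309
grasp_force: 25.0
```

```bash
python3 -c "
from h import *
to((.62,.2304,.13))"
```

```text
clock 8.95 tcp [0.523  0.0699 0.1305] y-line deg -74.1 F [ 0.2  0.6 -0.7] grip 25.0 open 0.309
(0.62, 0.2304, 0.13) -> [ 0.1371 -0.1279  0.0006]
```

```bash
python3 - <<'E'
from h import *
s=viewer.snapshot('scene');P=cloud(s)
Q=P[(np.hypot(P[:,0]-.667,P[:,1]-.243)<.03)&(P[:,2]>.046)&(P[:,2]<.08)];t=np.percentile(Q[:,2],90);T=Q[Q[:,2]>t-.003];print(len(Q),t,(T.min(0)+T.max(0))/2,np.ptp(T,axis=0))
E
```

```text
226 0.06290796026370937 [0.6626881  0.23925127 0.06220463] [0.02367704 0.02467508 0.00451369]
```

>>> creep_tool(
  steps=[0.0767, -0.0717, 0, 0, 0.2, 0.1533, -0.1433, 0, 0, 0.2, 0.23, -0.215, 0, 0, 0.2, 0.3067, -0.2867, 0, 0, 0.2, 0.3833, -0.3583, 0, 0, 0.2, 0.45, -0.4267, 0, 0, 0.2, 0.45, -0.4267, 0, 0, 0.2, 0.45, -0.4267, 0, 0, 0.2],
)

```text
clock: 9.67
tool_pos: [0.6173, 0.2309, 0.1279]
ee_rot: [0.99, 0.139, -0.001, 0.0]
force: [-0.1, 0.4, -0.1]
opening: 0.31
grasp_force: 25.0
```

```bash
python3 -c "
from h import *
to((.618,.229,.023))"
```

```text
clock 9.67 tcp [0.6173 0.2309 0.1279] y-line deg -74.0 F [-0.1  0.4 -0.1] grip 25.0 open 0.31
(0.618, 0.229, 0.023) -> [0.0005 0.0021 0.1049]
```

Converted, 0.107 m is 0.3567, -0.003 m is -0.01.

>>> creep_tool(
  steps=[-0.01, 0.0067, 0.1167, 0, 0.2, -0.01, 0.0067, 0.2167, 0, 0.2, -0.01, 0.0067, 0.2933, 0, 0.2, -0.01, 0.0067, 0.3333, 0, 0.2, -0.01, 0.0067, 0.3567, 0, 0.2, -0.01, 0.0067, 0.3567, 0, 0.2, -0.01, 0.0067, 0.3567, 0, 0.2],
)

```text
clock: 10.25
tool_pos: [0.6152, 0.2267, 0.0234]
ee_rot: [0.99, 0.138, -0.0, 0.0]
force: [0.3, -0.3, -0.0]
opening: 0.307
grasp_force: 25.0
```

```bash
python3 -c "
from h import *
to((.615,.229,.0205))"
```

```text
clock 10.25 tcp [0.6152 0.2267 0.0234] y-line deg -74.2 F [ 0.3 -0.3 -0. ] grip 25.0 open 0.307
(0.615, 0.229, 0.0205) -> [ 0.0004 -0.0023  0.0029]
```

Converted, -0.11 m is -0.3667, -0.07 m is -0.2333.

>>> creep_tool(
  steps=[0, 0, 0, 0, 0.5, 0, 0, 0, 0, 0.5, 0, 0, 0, 0, 0.5, 0, 0, -0.1, 0, 0.5, 0, 0, -0.2333, 0, 0.5, 0, 0, -0.3667, 0, 1, 0, 0, -0.3667, 0, 1, 0, 0, -0.3667, 0, 1],
)

```text
clock: 10.92
tool_pos: [0.6167, 0.2276, 0.136]
ee_rot: [0.99, 0.138, 0.003, -0.0]
force: [-0.1, -0.4, -1.0]
opening: 0.901
grasp_force: 0.0
```

```bash
python3 -c "
from h import *
to((.613,.056,.13),(.613,.056,.018))"
```

```text
clock 10.92 tcp [0.6167 0.2276 0.136 ] y-line deg -74.1 F [-0.1 -0.4 -1. ] grip 0.0 open 0.901
(0.613, 0.056, 0.13) -> [-0.0505  0.164   0.0058]
(0.613, 0.056, 0.018) -> [-0.0511  0.164   0.1178]
```

Converted, 0.164 m is 0.5467, 0.132 m is 0.44.

>>> creep_tool(
  steps=[-0.0333, 0.11, 0, 0, 1, -0.0667, 0.22, 0, 0, 1, -0.1, 0.33, 0, 0, 1, -0.1333, 0.44, 0, 0, 1, -0.17, 0.5467, 0, 0, 1, -0.17, 0.5467, 0, 0, 1, -0.17, 0.5467, 0, 0, 1],
)

```text
clock: 11.5
tool_pos: [0.6106, 0.054, 0.1323]
ee_rot: [0.991, 0.137, -0.001, -0.0]
force: [1.4, -0.1, -0.1]
opening: 0.998
grasp_force: 0.0
```

```bash
python3 - <<'E'
from h import *
s=viewer.snapshot('scene');P=cloud(s);save(s,'tray')
for x,y in((.663,.239),(.616,.227)):
    Q=P[(np.hypot(P[:,0]-x,P[:,1]-y)<.022)&(P[:,2]>.046)&(P[:,2]<.08)];t=np.percentile(Q[:,2],90);T=Q[Q[:,2]>t-.003];print(len(Q),t,(T.min(0)+T.max(0))/2,np.ptp(T,axis=0))
to((.613,.056,.018))
E
```

```text
226 0.06294582690418069 [0.66214381 0.23899702 0.06193069] [0.02480686 0.024513   0.00386979]
197 0.06290329732452082 [0.61556948 0.22541786 0.06219891] [0.02444171 0.02514713 0.00436966]
clock 11.55 tcp [0.6107 0.0552 0.1325] y-line deg -74.2 F [-0.3  0.9 -0.2] grip 0.0 open 1.0
(0.613, 0.056, 0.018) -> [ 2.500e-03 -1.000e-04  1.145e-01]
```

Both vials stand upright in the tray, with their tops at 63 mm (58 mm plus the 4 mm floor). Next is the stopper.

Converted, 0.1145 m is 0.3817, 0.1 m is 0.3333.

>>> creep_tool(
  steps=[0.0083, 0, 0.1167, 0, 1, 0.0083, 0, 0.2333, 0, 1, 0.0083, 0, 0.3333, 0, 1, 0.0083, 0, 0.3817, 0, 1, 0.0083, 0, 0.3817, 0, 1],
)

```text
clock: 11.97
tool_pos: [0.6111, 0.0577, 0.0149]
ee_rot: [0.99, 0.139, -0.003, -0.001]
force: [0.1, 1.2, -0.4]
opening: 1.001
grasp_force: 0.0
```

>>> creep_tool(
  steps=[0, 0, 0, 0, 0.1, 0, 0, 0, 0, 0.1, 0, 0, 0, 0, 0.1, 0, 0, 0, 0, 0.1, 0, 0, 0, 0, 0.1, 0, 0, 0, 0, 0.1, 0, 0, 0, 0, 0.1],
  grip_force=25,
)

```text
clock: 12.55
tool_pos: [0.614, 0.0562, 0.0195]
ee_rot: [0.99, 0.138, 0.001, 0.0]
force: [-1.2, 0.4, 7.0]
opening: 0.216
grasp_force: 24.4
```

```bash
python3 -c "
from h import *
to((.613,.056,.018))"
```

```text
clock 12.55 tcp [0.614  0.0562 0.0195] y-line deg -74.1 F [-1.2  0.4  7. ] grip 24.4 open 0.216
(0.613, 0.056, 0.018) -> [-0.001  -0.      0.0015]
```

Converted, -0.115 m is -0.3833, -0.105 m is -0.35.

>>> creep_tool(
  steps=[0, 0, -0.1, 0, 0.1, 0, 0, -0.2333, 0, 0.1, 0, 0, -0.35, 0, 0.1, 0, 0, -0.3833, 0, 0.1, 0, 0, -0.3833, 0, 0.1, 0, 0, -0.3833, 0, 0.1],
)

```text
clock: 13.05
tool_pos: [0.6137, 0.0561, 0.1337]
ee_rot: [0.99, 0.138, 0.0, 0.0]
force: [0.4, -0.1, -1.2]
opening: 0.216
grasp_force: 24.9
```

```bash
python3 -c "
from h import *
to((.4445,.344,.13),(.4445,.344,.022))"
```

```text
clock 13.05 tcp [0.6137 0.0561 0.1337] y-line deg -74.1 F [ 0.4 -0.1 -1.2] grip 24.9 open 0.216
(0.4445, 0.344, 0.13) -> [-0.0841 -0.3231  0.0036]
(0.4445, 0.344, 0.022) -> [-0.0842 -0.3232  0.1116]
```

Converted, -0.28 m is -0.9333, -0.245 m is -0.8167.

>>> creep_tool(
  steps=[-0.03, -0.1167, 0, 0, 0.1, -0.06, -0.2333, 0, 0, 0.1, -0.09, -0.35, 0, 0, 0.1, -0.12, -0.4667, 0, 0, 0.1, -0.15, -0.5833, 0, 0, 0.1, -0.18, -0.7, 0, 0, 0.1, -0.21, -0.8167, 0, 0, 0.1, -0.24, -0.9333, 0, 0, 0.1],
)

```text
clock: 13.72
tool_pos: [0.4846, 0.2585, 0.1324]
ee_rot: [0.986, 0.164, -0.003, -0.012]
force: [1.1, 0.1, -0.6]
opening: 0.213
grasp_force: 24.9
```

```bash
python3 -c "
from h import *
to((.4445,.344,.13))"
```

```text
clock 13.72 tcp [0.4846 0.2585 0.1324] y-line deg -71.1 F [ 1.1  0.1 -0.6] grip 24.9 open 0.213
(0.4445, 0.344, 0.13) -> [-0.0103 -0.0938  0.0048]
```

Converted, 0.06 m is 0.2, -0.043 m is -0.1433.

>>> creep_tool(
  steps=[-0.0267, -0.1, 0, 0, 0.1, -0.04, -0.1433, 0, 0, 0.1, -0.04, -0.1433, 0, 0, 0.1, -0.04, -0.1433, 0.1, 0, 0.1, -0.04, -0.1433, 0.2, 0, 0.1, -0.04, -0.1433, 0.2, 0, 0.1],
)

```text
clock: 14.22
tool_pos: [0.467, 0.2732, 0.0706]
ee_rot: [0.984, 0.178, -0.007, -0.019]
force: [-0.5, -0.7, -1.1]
opening: 0.21
grasp_force: 24.9
```

```bash
python3 -c "
from h import *
to((.4445,.344,.0255))"
```

```text
clock 14.22 tcp [0.467  0.2732 0.0706] y-line deg -69.5 F [-0.5 -0.7 -1.1] grip 24.9 open 0.21
(0.4445, 0.344, 0.0255) -> [ 0.004  -0.0723  0.0481]
```

The last joint has reached its range limit (q1 − q6 is fixed at this yaw). I'll lift, turn the tool the other way and look at the tilt.

Converted, -0.05 m is -0.1667, -0.04 m is -0.1333, -0.6 rad is -0.7639.

>>> creep_tool(
  steps=[0, 0, -0.0667, -0.1528, 0.1, 0, 0, -0.1333, -0.3056, 0.1, 0, 0, -0.1667, -0.4584, 0.1, 0, 0, -0.1667, -0.6112, 0.1, 0, 0, -0.1667, -0.7639, 0.1, 0, 0, -0.1667, -0.7639, 0.1, 0, 0, -0.1667, -0.7639, 0.1],
)

```text
clock: 14.8
tool_pos: [0.47, 0.2726, 0.1256]
ee_rot: [0.888, 0.459, 0.002, -0.02]
force: [-0.5, -0.1, -0.2]
opening: 0.212
grasp_force: 24.9
```

```bash
python3 -c "
from h import *
to((.4445,.344,.12));s=arm.sense();print(s['qpos'].round(3),s['ee_rot'].round(4))"
```

```text
clock 14.8 tcp [0.47   0.2726 0.1256] y-line deg -35.3 F [-0.5 -0.1 -0.2] grip 24.9 open 0.212
(0.4445, 0.344, 0.12) -> [ 0.0434 -0.0618  0.0087]
[ 0.354  0.345 -0.224  1.002  0.041  2.541] [ 0.888   0.4594  0.0023 -0.0203]
```

Converted, 0.07 m is 0.2333, -0.0618 m is -0.206.

>>> creep_tool(
  steps=[0.0733, -0.1033, 0, 0, 0.1, 0.1447, -0.206, 0.0167, 0, 0.1, 0.1447, -0.206, 0.0167, 0, 0.1, 0.1447, -0.206, 0.1333, 0, 0.1, 0.1447, -0.206, 0.2333, 0, 0.1, 0.1447, -0.206, 0.2333, 0, 0.1],
)

```text
clock: 15.3
tool_pos: [0.4403, 0.3454, 0.0538]
ee_rot: [0.888, 0.46, -0.001, -0.02]
force: [-1.4, -0.5, -1.8]
opening: 0.215
grasp_force: 24.9
```

```bash
python3 -c "
from h import *
to((.4445,.344,.0245))
s=arm.sense();print(s['ee_rot'].round(3))"
```

```text
clock 15.3 tcp [0.4403 0.3454 0.0538] y-line deg -35.2 F [-1.4 -0.5 -1.8] grip 24.9 open 0.215
(0.4445, 0.344, 0.0245) -> [0.0008 0.0053 0.0291]
[ 0.888  0.46  -0.001 -0.02 ]
```

Converted, 0.029 m is 0.0967, 0.025 m is 0.0833.

>>> creep_tool(
  steps=[0, 0.0133, 0.05, 0, 0.1, 0, 0.0133, 0.0833, 0, 0.1, 0, 0.0133, 0.0967, 0, 0.1, 0, 0.0133, 0.0967, 0, 0.1],
)

```text
clock: 15.63
tool_pos: [0.4454, 0.3452, 0.0288]
ee_rot: [0.887, 0.461, 0.002, -0.02]
force: [-0.0, 0.0, -0.7]
opening: 0.214
grasp_force: 24.9
```

```bash
python3 -c "
from h import *
to((.4445,.344,.0235))"
```

```text
clock 15.63 tcp [0.4454 0.3452 0.0288] y-line deg -35.1 F [-0.   0.  -0.7] grip 24.9 open 0.214
(0.4445, 0.344, 0.0235) -> [-0.0016  0.0001  0.0053]
```

Converted, -0.15 m is -0.5, -0.11 m is -0.3667.

>>> creep_tool(
  steps=[0, 0, 0, 0, 0.5, 0, 0, 0, 0, 0.5, 0, 0, 0, 0, 0.5, 0, 0, -0.1, 0, 0.5, 0, 0, -0.2333, 0, 0.5, 0, 0, -0.3667, 0, 0.5, 0, 0, -0.5, 0, 0.5, 0, 0, -0.5, 0, 0.5],
)

```text
clock: 16.3
tool_pos: [0.4502, 0.3408, 0.1863]
ee_rot: [0.887, 0.461, 0.007, -0.02]
force: [0.8, 0.1, 1.1]
opening: 0.497
grasp_force: 0.0
```

```bash
python3 -c "
from h import *
to((.50,-.10,.20))
s=viewer.snapshot('scene');save(s,'dish');print(arm.sense()['ee_rot'].round(3))"
```

```text
clock 16.3 tcp [0.4502 0.3408 0.1863] y-line deg -35.0 F [0.8 0.1 1.1] grip 0.0 open 0.497
(0.5, -0.1, 0.2) -> [-0.3317  0.2931 -0.0328]
[ 0.887  0.461  0.006 -0.02 ]
```

View pics/dish.png

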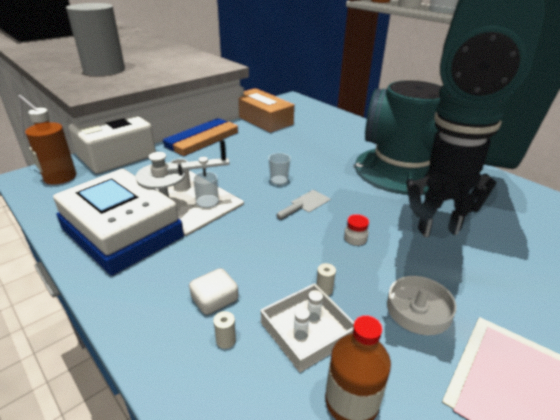

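The stopper stands in the dish at (420,300), and the vials stand in the tray at (302,322) and (316,303). On to the pin.

```bash
python3 -c "
from h import *
to((.48,.07,.225),(.5133,-.1973,.225))"
```

```text
clock 16.35 tcp [0.4495 0.3405 0.1829] y-line deg -35.0 F [-0.7  0.5 -0.5] grip 0.0 open 0.501
(0.48, 0.07, 0.225) -> [-0.2027  0.1788 -0.0535]
(0.5133, -0.1973, 0.225) -> [-0.4023  0.3593 -0.0648]
```

Converted, -0.2 m is -0.6667, 0.18 m is 0.6, 0.5 rad is 0.6366.

>>> creep_tool(
  steps=[-0.0833, 0.075, -0.0667, 0, 0.7, -0.1667, 0.15, -0.1333, 0, 0.7, -0.25, 0.225, -0.1767, 0, 0.7, -0.3333, 0.3, -0.1767, 0.1273, 0.7, -0.4167, 0.375, -0.1767, 0.2546, 0.7, -0.5, 0.45, -0.1767, 0.382, 0.7, -0.5833, 0.525, -0.1767, 0.5093, 0.7, -0.6667, 0.6, -0.1767, 0.6366, 0.7],
)

```text
clock: 17.02
tool_pos: [0.4807, 0.0693, 0.2205]
ee_rot: [0.974, 0.225, -0.003, -0.02]
force: [0.8, 0.0, 0.6]
opening: 0.699
grasp_force: 0.0
```

```bash
python3 -c "
from h import *
to((.5133,-.1973,.225));print(arm.sense()['qpos'].round(2))"
```

```text
clock 17.02 tcp [0.4807 0.0693 0.2205] y-line deg -64.0 F [0.8 0.  0.6] grip 0.0 open 0.699
(0.5133, -0.1973, 0.225) -> [-0.0878  0.2534 -0.0151]
[-0.05  0.21 -0.15  1.23  0.04  2.64]
```

Converted, 0.2534 m is 0.8447, 0.217 m is 0.7233, 0.45 rad is 0.573.

>>> creep_tool(
  steps=[-0.0433, 0.12, -0.04, 0.0764, 0.7, -0.0867, 0.24, -0.05, 0.1528, 0.7, -0.1267, 0.36, -0.05, 0.2292, 0.7, -0.1667, 0.4833, -0.05, 0.3056, 0.7, -0.21, 0.6033, -0.05, 0.4074, 0.7, -0.2533, 0.7233, -0.05, 0.5093, 0.7, -0.2927, 0.8447, -0.05, 0.573, 0.7, -0.2927, 0.8447, -0.05, 0.573, 0.7],
)

```text
clock: 17.68
tool_pos: [0.5153, -0.2011, 0.2237]
ee_rot: [1.0, 0.001, -0.008, -0.019]
force: [0.4, -0.6, -1.0]
opening: 0.7
grasp_force: 0.0
```

```bash
python3 - <<'E'
from h import *
print(arm.sense()['qpos'].round(2),arm.sense()['ee_rot'].round(3))
for n in("scene","top"):
    P=cloud(viewer.snapshot(n))
    Q=P[(np.hypot(P[:,0]-.5133,P[:,1]+.197)<.015)&(P[:,2]>.14)&(P[:,2]<.187)];print(n,len(Q),len(Q) and ((Q.min(0)+Q.max(0))/2,np.ptp(Q,axis=0)))
to((.5133,-.1973,.143))
E
```

```text
[-0.53  0.34  0.04  1.3   0.02  2.61] [ 1.     0.001 -0.008 -0.019]
scene 97 (array([ 0.51265101, -0.19562892,  0.16080144]), array([0.01457757, 0.01232852, 0.04134235]))
top 75 (array([ 0.51320617, -0.19691323,  0.16253698]), array([0.01310764, 0.01207183, 0.04300118]))
clock 17.78 tcp [ 0.5147 -0.1966  0.2243] y-line deg -89.6 F [-0.4  0.3 -0.6] grip 0.0 open 0.702
(0.5133, -0.1973, 0.143) -> [-0.0001  0.0038  0.0813]
```

Converted, 0.079 m is 0.2633, 0.003 m is 0.01.

>>> creep_tool(
  steps=[0, 0.0033, 0.1, 0, 0.7, 0, 0.01, 0.1833, 0, 0.7, 0, 0.0117, 0.24, 0, 0.7, 0, 0.0117, 0.2633, 0, 0.7, 0, 0.0117, 0.2633, 0, 0.7, 0, 0.0117, 0.2633, 0, 0.7],
)

```text
clock: 18.28
tool_pos: [0.514, -0.1955, 0.1469]
ee_rot: [1.0, 0.005, -0.007, -0.019]
force: [0.4, 0.1, 0.6]
opening: 0.698
grasp_force: 0.0
```

```bash
python3 -c "
from h import *
to((.5133,-.197,.143))"
```

```text
clock 18.28 tcp [ 0.514  -0.1955  0.1469] y-line deg -89.4 F [0.4 0.1 0.6] grip 0.0 open 0.698
(0.5133, -0.197, 0.143) -> [-0.0007  0.0017  0.0039]
```

>>> creep_tool(
  steps=[0, 0, 0, 0, 0, 0, 0, 0, 0, 0, 0, 0, 0, 0, 0, 0, 0, 0, 0, 0, 0, 0, 0, 0, 0, 0, 0, 0, 0, 0],
  grip_force=50,
)

```text
clock: 18.78
tool_pos: [0.5141, -0.1963, 0.1469]
ee_rot: [1.0, 0.005, -0.007, -0.019]
force: [-1.3, 2.3, 5.9]
opening: 0.15
grasp_force: 48.7
```

```bash
python3 - <<'E'
from h import *
from scipy.spatial.transform import Rotation as Ro
s=arm.sense();R=Ro.from_quat(s["ee_rot"]).as_matrix();p=s["tool_pos"]
to(p)
c=np.array([.651,-.2655]);r=(p[:2]-c);print("radius",np.hypot(*r),"ang",np.arctan2(r[1],r[0]))
for a in np.arange(.1,1.16,.1):
    d=np.array([np.cos(a)*r[0]-np.sin(a)*r[1],np.sin(a)*r[0]+np.cos(a)*r[1]])+c
    print(a.round(2),(np.append(d-p[:2],0)@R).round(4))
E
```

```text
clock 18.78 tcp [ 0.5141 -0.1963  0.1469] y-line deg -89.5 F [-1.3  2.3  5.9] grip 48.7 open 0.15
[ 0.51412545 -0.19630515  0.14690975] -> [0. 0. 0.]
radius 0.1533706906614909 ang 2.673527011357489
0.1 [-0.0064  0.0139 -0.0004]
0.2 [-0.0113  0.0284 -0.0009]
0.3 [-0.0148  0.0434 -0.0014]
0.4 [-0.0167  0.0586 -0.002 ]
0.5 [-0.0172  0.0739 -0.0025]
0.6 [-0.0161  0.0892 -0.0031]
0.7 [-0.0134  0.1043 -0.0037]
0.8 [-0.0093  0.119  -0.0043]
0.9 [-0.0037  0.1333 -0.0049]
1.0 [ 0.0032  0.1469 -0.0055]
1.1 [ 0.0115  0.1598 -0.0061]
```

Converted, 0.0739 m is 0.2463, 0.0586 m is 0.1953, -0.5 rad is -0.6366.

>>> creep_tool(
  steps=[-0.0213, 0.0463, 0, -0.1273, 0, -0.0377, 0.0947, -0.0033, -0.2546, 0, -0.0493, 0.1447, -0.005, -0.382, 0, -0.0557, 0.1953, -0.0067, -0.5093, 0, -0.0573, 0.2463, -0.0083, -0.6366, 0, -0.0573, 0.2463, -0.0083, -0.6366, 0],
)

```text
clock: 19.28
tool_pos: [0.4985, -0.2727, 0.1469]
ee_rot: [0.967, 0.255, -0.001, -0.019]
force: [4.9, 5.7, 6.6]
opening: 0.151
grasp_force: 49.7
```

```bash
python3 - <<'E'
from h import *
from scipy.spatial.transform import Rotation as Ro
s=arm.sense();R=Ro.from_quat(s["ee_rot"]).as_matrix();p=s["tool_pos"]
to(p)
c=np.array([.651,-.2655]);r=(p[:2]-c);print("radius",np.hypot(*r),"ang",np.arctan2(r[1],r[0])-2.6735)
for a in np.arange(.1,.76,.1):
    d=np.array([np.cos(a)*r[0]-np.sin(a)*r[1],np.sin(a)*r[0]+np.cos(a)*r[1]])+c
    print(a.round(2),(np.append(d-p[:2],0)@R).round(4))
E
```

```text
clock 19.28 tcp [ 0.4985 -0.2727  0.1469] y-line deg -60.5 F [4.9 5.7 6.6] grip 49.7 open 0.151
[ 0.49853256 -0.2726953   0.14688222] -> [0. 0. 0.]
radius 0.15263712604174076 ang -5.76793527485647
0.1 [-0.0062  0.0139 -0.0006]
0.2 [-0.011   0.0284 -0.0012]
0.3 [-0.0142  0.0433 -0.0017]
0.4 [-0.016   0.0584 -0.0023]
0.5 [-0.0163  0.0737 -0.0029]
0.6 [-0.0151  0.0889 -0.0035]
0.7 [-0.0123  0.1039 -0.004 ]
```

Converted, 0.0737 m is 0.2457, 0.0584 m is 0.1947, -0.5 rad is -0.6366.

>>> creep_tool(
  steps=[-0.0207, 0.0463, -0.0017, -0.1273, 0, -0.0367, 0.0947, -0.0033, -0.2546, 0, -0.0473, 0.1443, -0.005, -0.382, 0, -0.0533, 0.1947, -0.0067, -0.5093, 0, -0.0543, 0.2457, -0.01, -0.6366, 0, -0.0543, 0.2457, -0.01, -0.6366, 0, -0.0543, 0.2457, -0.01, -0.6366, 0],
)

```text
clock: 19.87
tool_pos: [0.5203, -0.3425, 0.1468]
ee_rot: [0.875, 0.484, 0.004, -0.02]
force: [2.6, 9.2, 7.5]
opening: 0.146
grasp_force: 49.4
```

```bash
python3 - <<'E'
from h import *
from scipy.spatial.transform import Rotation as Ro
s=arm.sense();R=Ro.from_quat(s["ee_rot"]).as_matrix();p=s["tool_pos"]
to(p)
c=np.array([.651,-.2655]);r=(p[:2]-c);print("radius",np.hypot(*r),"ang",(np.arctan2(r[1],r[0])-2.6735)%6.2832)
for a in np.arange(.04,.16,.02):
    d=np.array([np.cos(a)*r[0]-np.sin(a)*r[1],np.sin(a)*r[0]+np.cos(a)*r[1]])+c
    print(a.round(2),(np.append(d-p[:2],0)@R).round(4))
E
```

```text
clock 19.87 tcp [ 0.5203 -0.3425  0.1468] y-line deg -32.1 F [2.6 9.2 7.5] grip 49.4 open 0.146
[ 0.52025394 -0.34248249  0.14682547] -> [0. 0. 0.]
radius 0.15172619164671233 ang 1.0002463706607658
0.04 [-0.0027  0.0054 -0.0002]
0.06 [-0.0039  0.0082 -0.0004]
0.08 [-0.0051  0.011  -0.0005]
0.1 [-0.0063  0.0138 -0.0006]
0.12 [-0.0074  0.0166 -0.0007]
0.14 [-0.0084  0.0195 -0.0008]
```

Converted, 0.0138 m is 0.046, 0.011 m is 0.0367, -0.1 rad is -0.1273.

>>> creep_tool(
  steps=[-0.009, 0.018, -0.0007, -0.0509, 0, -0.017, 0.0367, -0.0017, -0.1019, 0, -0.021, 0.046, -0.002, -0.1273, 0, -0.021, 0.046, -0.002, -0.1273, 0, -0.021, 0.046, -0.002, -0.1273, 0],
)

```text
clock: 20.28
tool_pos: [0.5282, -0.3545, 0.1469]
ee_rot: [0.85, 0.527, 0.005, -0.02]
force: [0.8, 9.3, 8.0]
opening: 0.152
grasp_force: 48.7
```

```bash
python3 - <<'E'
from h import *
to(); p=arm.sense()["tool_pos"];r=p[:2]-np.array([.651,-.2655]);print((np.arctan2(r[1],r[0])-2.6735)%6.2832)
E
```

```text
clock 20.28 tcp [ 0.5282 -0.3545  0.1469] y-line deg -26.4 F [0.8 9.3 8. ] grip 48.7 open 0.152
1.0950641742261196
```

>>> creep_tool(
  steps=[-0.0033, 0.0087, 0, -0.0255, 0, -0.0033, 0.0087, 0, -0.0255, 0, -0.0033, 0.0087, 0, -0.0255, 0, -0.0033, 0.0087, 0, -0.0255, 0],
)

```text
clock: 20.62
tool_pos: [0.529, -0.3556, 0.1468]
ee_rot: [0.844, 0.535, 0.004, -0.021]
force: [-6.2, 13.6, 12.0]
opening: 0.148
grasp_force: 50.0
```

```bash
python3 - <<'E'
from h import *
to(); p=arm.sense()["tool_pos"];r=p[:2]-np.array([.651,-.2655]);print((np.arctan2(r[1],r[0])-2.6735)%6.2832)
E
```

```text
clock 20.62 tcp [ 0.529  -0.3556  0.1468] y-line deg -25.2 F [-6.2 13.6 12. ] grip 50.0 open 0.148
1.1041112957612578
```

The resisting force along the swing has risen from 7 N (spring alone) to 14.6 N, and the motion has stopped at 1.10 rad, so the arm is on its stop. I'll check the whole scene before handing in.

```bash
python3 - <<'E'
from h import *
s=viewer.snapshot('scene');save(s,'end');t=viewer.snapshot('top')
for n in"vial0 stopper paper_roll0 jar beaker spatula reagent pump pin waste_cup".split():
    for k in(s,t): print(n,[(np.round(r["location"],3).tolist(),round(r["confidence"],2)) for r in viewer.mark_of(k,n)[:2]])
to()
E
```

```text
vial0 [([0.658, 0.24, 0.003], 0.86), ([0.612, 0.224, -0.001], 0.8)]
vial0 [([0.666, 0.244, 0.005], 0.72), ([0.609, 0.228, 0.006], 0.64)]
stopper [([0.448, 0.347, 0.002], 0.63)]
stopper [([0.442, 0.343, 0.003], 0.68), ([0.666, 0.244, 0.003], 0.35)]
paper_roll0 [([0.766, 0.161, 0.001], 0.86), ([0.546, 0.192, -0.0], 0.74)]
paper_roll0 [([0.544, 0.19, 0.004], 0.64), ([0.77, 0.159, 0.001], 0.63)]
jar [([0.446, 0.348, 0.002], 0.63), ([0.37, 0.123, 0.002], 0.58)]
jar [([0.363, 0.122, -0.002], 0.62)]
beaker [([0.326, -0.192, -0.001], 0.88)]
beaker [([0.544, 0.189, -0.002], 0.17)]
spatula [([0.371, -0.054, 0.0], 0.88), ([0.327, -0.192, -0.001], 0.15)]
spatula [([0.365, 0.121, -0.002], 0.74)]
reagent [([0.688, 0.382, 0.002], 0.95), ([0.66, 0.242, 0.006], 0.36)]
reagent [([0.69, 0.388, 0.002], 0.76)]
pump [([0.732, 0.064, -0.0], 0.55), ([0.662, 0.239, 0.005], 0.55)]
pump [([0.73, 0.066, 0.001], 0.66)]
pin [([0.532, -0.361, 0.161], 0.67)]
pin [([0.534, -0.356, 0.164], 0.69)]
waste_cup [([0.569, -0.329, 0.087], 0.57), ([0.688, 0.381, 0.003], 0.29)]
waste_cup [([0.57, -0.325, 0.082], 0.84)]
clock 21.72 tcp [ 0.529  -0.3556  0.1468] y-line deg -25.2 F [-5.7 13.2 11.6] grip 50.0 open 0.149
```

View pics/end.png

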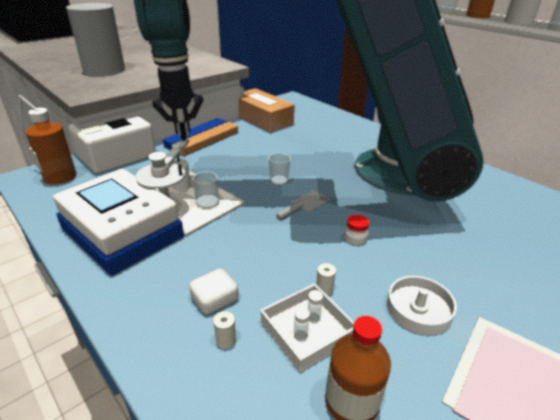

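The dosing arm is held over the cup at (183,150). The vials stand in the tray at (302,322) and (316,303), the stopper is in the dish at (422,298), and the bystanders have not moved.

```bash
python3 -c "
from bench import arm
print(arm.hand_in())"
```

```text
the job is handed in; nothing more can be done
None
```

I handed the job in at about 22 s: both vials stand upright in the tray, the stopper stands in the dish, the other things on the bench are where they were, and the gripper holds the dosing arm against its stop over the waste cup.

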